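# Stop the scale stand rocking

### The arm

A 7-joint arm with a two-finger parallel gripper is mounted at the origin on a cart in front of the work surface, level with it; the furniture and walls round the work are solid. World frame = base frame: x ahead of the robot, y to its left, z up, the work surface at z = 0. Lengths are in mm, angles in rad, forces in N, time in s.
With the tool pointing down it reaches from about 400 to 925 mm from the base axis. Payload 4.1 kg.
Tool frame: the origin (TCP) lies at the very end of the fingers, on their centre line; the grasp point (between the pads) lies 19 mm behind it (manip.grip_point_offset is the distance from the TCP to the grasp point, in mm); z points along the fingers, x is the direction in which the jaws open and shut, and the axes are right-handed (so a half turn about z gives the same grasp; the last joint's range is limited). The gripper opens to 85 mm and grips with 20 to 120 N. Pads are 22 mm wide; open, the fingers measure 114 mm over their backs; the gripper's body (76 mm by 85 mm) begins 54 mm behind the grasp point. The pads swing forward as they close: fully open they stand 13 mm farther back than shut.
Start: joints at [1.097, 0.398, 0.045, 1.537, -0.019, 1.207, -0.051], TCP at [237.995, -604.898, 231.347] pointing down, gripper open.
Joint ranges: [-2.82, 2.82], [-0.49, 2.23], [-1.37, 1.46], [0, 2.46], [-1.36, 4.5], [0.23, 2], [-2.94, 2.94]. Speed limits (rad/s): [2.57, 2.57, 3.14, 3.14, 3.14, 3.14, 3.14].

### API

Orientations are given as [roll, pitch, yaw] about the fixed x, y, z axes, in that order (R = Rz(yaw) Ry(pitch) Rx(roll)).
In Python, from station import manip gives the robot as it stands.
- The arm moves only by the tool jog_arm, never from a script. Its argument "increments" is a list that holds one entry, the list of rows, each a list of 7 numbers: the turn, a rotation vector about the tool's x, y, z in rad, then the shift along the tool's x, y, z in m, then the gripper command: -1 is shut, 1 is fully open, values between are in proportion. In form: [[[rx, ry, rz, x, y, z, hand], ...]]. A call has 1 to 20 rows; each row shifts and turns the commanded pose from where the row before left it, along the tool's axes as they then stand; what a row does not reach is not made up. A row lasts 1/8 s, in which the tool goes at most 62.5 mm and 10.7 degrees, less where a joint would pass 70% of its speed; a pose out of reach is approached as far as the arm can. A call with a gripper value outside its range is refused whole. The fingers move at their own pace and stop on an object; "force" is the grip in N (left out, the last holds). Time passes only in rows, so rows that do not move let the fingers close. It gives the time, the measured TCP pose, the force and the opening at its end, in the units of the state.
- manip.sense(): the state, without advancing time (a new reading comes with each control period).
- manip.read_camera(name): name is "scene" or "top"; returns a dict with "img" (480x640x3 uint8, red, green, blue), "range_z" (480x640 float32, mm along the optical axis (not along the pixel's ray), 0 where there is no reading), "mtx" (3x3 intrinsics, pixels), "view" (4x4, takes a point from world to camera coordinates). Camera axes: x right, y down, z forward; pixel columns grow to the right and rows downward; lengths in mm; the calibration is good to about 2 mm. A picture is of the moment at which its call begins.
- manip.finish_job(): hands the job in, once; it reports no verdict.
The state is a dict: "time": time; "joints": joint angles; "qvel": joint speeds; "joint_torque": joint torques, N m; "eef_pos": TCP position; "orientation": TCP orientation; "force": force on the tool from outside, world axes, zero at the start; "ft_torque": the same for the moment, N m; "finger_gap": finger opening in mm.
Only numpy, scipy, OpenCV 4.12 (cv2) and the standard library are available. Lean on these libraries where they do the work, as an engineer would, in place of code of your own. Each camera call takes 0.05 s, during which the arm holds its last target.

### The job

The steel plate of the scale stand on the counter rocks at one of its four corners. Press down on the blue dots at the corners to find the corner that gives, then press the yellow shim tab beside that corner down until it lies fully flat, leaving the other three tabs standing as they are. Only press with the fingertips: do not lift the plate or shift it, and leave the things round the stand alone.

Things in the scene. Friction and masses are not known exactly. Their poses are not given: they have to be found in the camera images.
- stand: Grey levelling stand for a counter scale, 150 (x) x 262 (y) x 39 mm, fixed. Origin: centre of its underside; z up, x to its far side, y to its left side as the robot sees it (yaw at most 0.4 rad). A steel plate lies on it between four dark fences (mid-edge, 1 mm above the plate's top); four yellow shim tabs slope up outside the plate's left and right edges, one at each corner.
- plate: Loose steel plate, 150 (x) x 160 (y) x 8 mm, 1.3 kg, level, top 38 mm above the counter. Origin: centre of its underside; axes as the stand's. The packer hidden under one corner (any of the four) is 5 mm short: 2 to 4 N there makes the corner sink about 5 mm; it springs back when let go. The other corners are solid. Only pressing tells which is loose. Near and far edges turn down 9 mm.
- corner_near_left (a point): Centre of the flat blue dot (18 mm across) on top of the plate at its near left corner, the place to press; it lies 55 mm from the plate's centre in x and 60 mm in y.
- tab_near_left (a joint): Yellow shim tab at the near left corner, 30 mm wide, 46 mm long, hinged along the stand's x, 6 mm outside the plate's edge, 28 mm above the counter. Radians pressed: 0 = standing (sloping up outwards), 0.35 = flat. Stiff (about 7 N at its outer end), stays where left. Flat, its heel props the corner. At a solid corner it jams near 0.15 rad and stays there.
- press_near_left (a point): Middle of the ribbed outer end on the top face of the near left tab, 38 mm outwards from its hinge: about 47 mm above the counter when the tab stands up, 34.5 mm when flat.
- corner_near_right (a point): Centre of the flat blue dot (18 mm across) on top of the plate at its near right corner, the place to press; it lies 55 mm from the plate's centre in x and 60 mm in y.
- tab_near_right (a joint): Yellow shim tab at the near right corner, 30 mm wide, 46 mm long, hinged along the stand's x, 6 mm outside the plate's edge, 28 mm above the counter. Radians pressed: 0 = standing (sloping up outwards), 0.35 = flat. Stiff (about 7 N at its outer end), stays where left. Flat, its heel props the corner. At a solid corner it jams near 0.15 rad and stays there.
- press_near_right (a point): Middle of the ribbed outer end on the top face of the near right tab, 38 mm outwards from its hinge: about 47 mm above the counter when the tab stands up, 34.5 mm when flat.
- corner_far_left (a point): Centre of the flat blue dot (18 mm across) on top of the plate at its far left corner, the place to press; it lies 55 mm from the plate's centre in x and 60 mm in y.
- tab_far_left (a joint): Yellow shim tab at the far left corner, 30 mm wide, 46 mm long, hinged along the stand's x, 6 mm outside the plate's edge, 28 mm above the counter. Radians pressed: 0 = standing (sloping up outwards), 0.35 = flat. Stiff (about 7 N at its outer end), stays where left. Flat, its heel props the corner. At a solid corner it jams near 0.15 rad and stays there.
- press_far_left (a point): Middle of the ribbed outer end on the top face of the far left tab, 38 mm outwards from its hinge: about 47 mm above the counter when the tab stands up, 34.5 mm when flat.
- corner_far_right (a point): Centre of the flat blue dot (18 mm across) on top of the plate at its far right corner, the place to press; it lies 55 mm from the plate's centre in x and 60 mm in y.
- tab_far_right (a joint): Yellow shim tab at the far right corner, 30 mm wide, 46 mm long, hinged along the stand's x, 6 mm outside the plate's edge, 28 mm above the counter. Radians pressed: 0 = standing (sloping up outwards), 0.35 = flat. Stiff (about 7 N at its outer end), stays where left. Flat, its heel props the corner. At a solid corner it jams near 0.15 rad and stays there.
- press_far_right (a point): Middle of the ribbed outer end on the top face of the far right tab, 38 mm outwards from its hinge: about 47 mm above the counter when the tab stands up, 34.5 mm when flat.
- thread_navy: Navy thread spool, 28 x 28 x 48 mm, loose bystander to be left alone. Origin: centre of its underside.
- thread_red: Red thread spool, 28 x 28 x 48 mm, loose bystander to be left alone. Origin: centre of its underside.
- button_box: Pale blue and white carton, 55 x 85 x 30 mm, loose bystander to be left alone. Origin: centre of its underside.
- pin_tin: Round red tin, 69 x 69 x 26 mm, loose bystander to be left alone. Origin: centre of its underside.
- till_roll: White paper roll standing on end, 53 x 53 x 79 mm, loose bystander to be left alone. Origin: centre of its underside.
Mind the look-alikes: they are no part of the job. Of the things that look like the plate, the larger one is meant.

How it is judged (in metres and radians):
On the way, in this order (a step that is already met when the one before it is completed fails the run):
1. the loose corner is pressed down at least 2.5 mm while all four tabs still stand up (height (world z) of any of corner_near_left, corner_near_right, corner_far_left, corner_far_right below 0.0355 m and contact force between plate and the fingers above 0.5 N and value of joint each of tab_near_left, tab_near_right, tab_far_left, tab_far_right below 0.06 rad), for 0.1 s.
2. one tab is flat, the other three still stand (((value of joint tab_near_left above 0.29 rad and value of joint each of tab_near_right, tab_far_left, tab_far_right below 0.06 rad) or (value of joint tab_near_right above 0.29 rad and value of joint each of tab_near_left, tab_far_left, tab_far_right below 0.06 rad) or (value of joint tab_far_left above 0.29 rad and value of joint each of tab_near_left, tab_near_right, tab_far_right below 0.06 rad) or (value of joint tab_far_right above 0.29 rad and value of joint each of tab_near_left, tab_near_right, tab_far_left below 0.06 rad))), for 0.2 s.
At the end, for the whole second after the job is handed in: One tab is pressed to at least 0.29 of its 0.35 rad (only the loose corner's tab can be), the other three are within 0.06 rad of standing, and the plate lies level and at rest, every corner's top 36.5 to 39.5 mm above the counter (((value of joint tab_near_left above 0.29 rad and value of joint each of tab_near_right, tab_far_left, tab_far_right below 0.06 rad) or (value of joint tab_near_right above 0.29 rad and value of joint each of tab_near_left, tab_far_left, tab_far_right below 0.06 rad) or (value of joint tab_far_left above 0.29 rad and value of joint each of tab_near_left, tab_near_right, tab_far_right below 0.06 rad) or (value of joint tab_far_right above 0.29 rad and value of joint each of tab_near_left, tab_near_right, tab_far_left below 0.06 rad)) and height (world z) of corner_near_left between 0.0365 and 0.0395 m and height (world z) of corner_near_right between 0.0365 and 0.0395 m and height (world z) of corner_far_left between 0.0365 and 0.0395 m and height (world z) of corner_far_right between 0.0365 and 0.0395 m and linear speed of plate below 0.01 m/s); the robot touches nothing.
It fails at once if the plate is lifted or shifted more than 12 mm (distance of plate from where it was at the start of the episode above 0.012 m).
It fails at once if a bystander is moved more than 30 mm (distance of any of thread_navy, thread_red, button_box, pin_tin, till_roll from where it was at the start of the episode above 0.03 m).
It also fails if it takes over 51 s, if anything falls off the work surface, if the arm or the gripper's body presses on something with over 40 N, if the wrist force passes 120 N, or if a joint passes its speed limit or range.

## Working session

There is one attempt and no reset: what is moved stays moved. The work goes in short steps, Python scripts to look and compute and a tool call to move; the robot and the scene stay as the last step left them, time stands still between calls to the robot, and variables do not carry over. Pictures are saved under pics/ and viewed, and the job is handed in when it is done.

Besides the shell and the picture viewer there is one more tool, called after "Request:" as name(argument=value, ...) on one line, values as JSON. jog_arm: Moves the arm, as the interface text tells. Its arguments: {"type":"object","properties":{"increments":{"type":"array","items":{"type":"array","items":{"type":"array","items":{"type":"number"}}}},"force":{"type":"number"}},"required":["increments"]}

```bash
mkdir -p pics; cat > h.py <<'E'
from station import manip
import numpy as np, cv2
def shot(n,f):
    c=manip.read_camera(n); cv2.imwrite('pics/'+f,c['img'][:,:,::-1]); return c
def ray(c,uv,z):
    V=np.array(c['view']);R=V[:3,:3];t=V[:3,3]
    o=-R.T@t; d=R.T@np.linalg.inv(c['mtx'])@np.array([uv[0],uv[1],1.])
    return o+d*(z-o[2])/d[2]
def proj(c,p):
    V=np.array(c['view']);q=c['mtx']@(V[:3,:3]@np.array(p)+V[:3,3]);return q[:2]/q[2]
E
python3 - <<'E'
from h import *
import pickle
a=shot('top','top1.png');b=shot('scene','scene1.png')
pickle.dump((a,b),open('c.pkl','wb'))
print(manip.sense())
E
```

```text
{'time': 0.1, 'joints': array([ 1.09703706,  0.39915303,  0.04505916,  1.53773476, -0.01872994,
        1.20689153, -0.05066732]), 'qvel': array([ 5.77939174e-04,  4.91733212e-05,  8.03233793e-05, -2.47642755e-03,
        3.71021273e-04, -1.21860270e-03, -1.50462248e-03]), 'joint_torque': array([ 4.64231402e-03, -4.76256502e+01,  1.37020513e+00, -2.54947472e+01,
        1.18685435e-02,  5.00063776e-03,  1.39068064e-05]), 'eef_pos': array([ 237.74701005, -604.36034506,  230.35373711]), 'orientation': array([ 3.14148810e+00,  1.76144333e-03, -1.19592384e+00]), 'force': array([-1.07835024,  0.09253205, -0.47220262]), 'ft_torque': array([ 0.00133748,  0.04895276, -0.03868803]), 'finger_gap': 85.22474092327965}
```

View pics/top1.png

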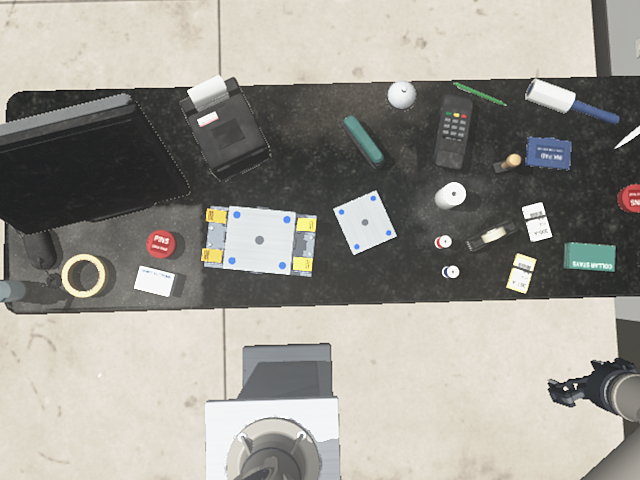

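View pics/scene1.png

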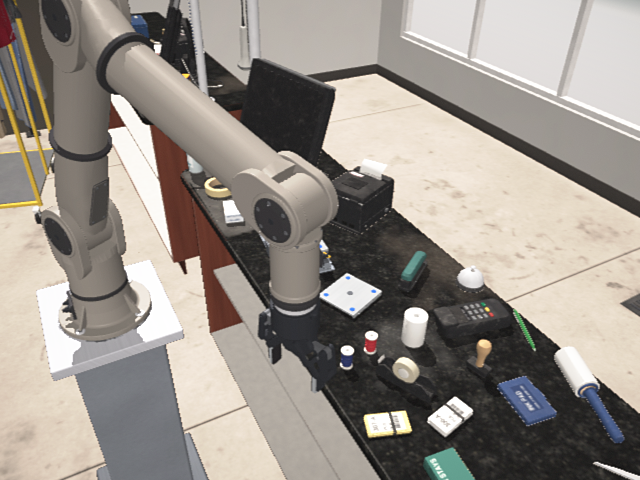

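The top view has two candidates. The larger grey plate with four blue dots and yellow tabs is at about (260,240). A smaller plate without tabs is at (365,222), and that is the look-alike. I choose (260,240) and check it in a close crop.

```bash
python3 - <<'E'
from h import *
import pickle
a,b=pickle.load(open('c.pkl','rb'))
im=a['img'];cv2.imwrite('pics/crop1.png',cv2.resize(im[190:290,190:330],None,fx=5,fy=5,interpolation=2)[:,:,::-1])
h=cv2.cvtColor(im,cv2.COLOR_RGB2HSV)
def blobs(m,z):
    n,l,s,ce=cv2.connectedComponentsWithStats(m.astype(np.uint8))
    out=[]
    for i in range(1,n):
        if s[i,4]>15 and 195<ce[i][0]<325 and 195<ce[i][1]<285:
            p=ray(a,ce[i],z);out.append(p);print(ce[i].round(1),s[i,4],p.round(1))
    return np.array(out)
print('blue');B=blobs((h[...,0]>100)&(h[...,0]<125)&(h[...,1]>150)&(h[...,2]>100),38)
print('yel');blobs((h[...,0]>15)&(h[...,0]<35)&(h[...,1]>130)&(h[...,2]>120),42)
print(B.mean(0)); 
for i in range(len(B)):
  for j in range(i):print(i,j,np.round(B[i]-B[j],1),np.linalg.norm(B[i]-B[j]).round(1))
d=a['range_z']
for y,x in[(222,260),(255,245)]:
    q=np.linalg.inv(a['mtx'])@[x,y,1]*d[y,x];V=a['view'];print(V[:3,:3].T@(q-V[:3,3]))
V=a['view'];print('cam',-V[:3,:3].T@V[:3,3])
E
```

```text
blue
[236.4 214.3] 29 [592.4  73.9  38. ]
[286.4 219.1] 29 [577.4 -44.9  38. ]
[231.5 260.3] 20 [483.1  87.6  38. ]
[281.8 265. ] 17 [468.4 -31.2  38. ]
yel
[215.7 215.5] 231 [590.3 122.6  42. ]
[211.5 255.1] 228 [496.7 134.1  42. ]
[530.34910224  21.37438818  38.        ]
1 0 [ -15.  -118.8    0. ] 119.7
2 0 [-109.3   13.7    0. ] 110.2
2 1 [-94.3 132.5   0. ] 162.7
3 0 [-124.  -105.1    0. ] 162.5
3 1 [-109.    13.7    0. ] 109.9
3 2 [ -14.7 -118.8    0. ] 119.7
[571.90472848  17.8438158   41.32828445]
[494.76461617  55.60715581  36.75743464]
cam [ 441.19784055  -97.17746548 1246.59929271]
```

```bash
ls; python3 -c "
from station import manip
print([x for x in dir(manip) if x[0]!='_'])"
```

```text
c.pkl
h.py
pics
['MotionError', 'finish_job', 'grip_point_offset', 'read_camera', 'sense']
```

View pics/crop1.png

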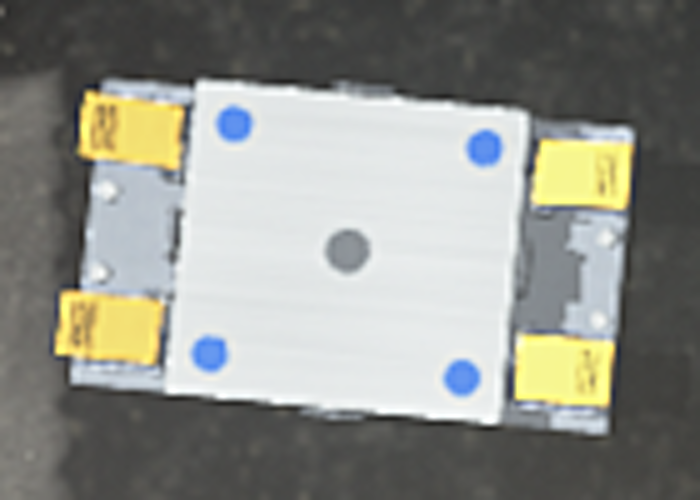

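The crop confirms it: four blue dots at crop (235,123), (485,147), (210,353) and (462,378), with four yellow tabs outside the left and right edges. The stand yaw is about -0.124 and its centre is (530,21). Next I shut the hand and move above the near right dot.

Request:
jog_arm(increments=[[[0, 0, 0, -0.0374, -0.0354, 0, -1], [0, 0, 0, -0.0374, -0.0354, 0, -1], [0, 0, 0, -0.0374, -0.0354, 0, -1], [0, 0, 0, -0.0374, -0.0354, 0, -1], [0, 0, 0, -0.0374, -0.0354, 0, -1], [0, 0, 0, -0.0374, -0.0354, 0, -1], [0, 0, 0, -0.0374, -0.0354, 0, -1], [0, 0, 0, -0.0374, -0.0354, 0, -1], [0, 0, 0, -0.0374, -0.0354, 0, -1], [0, 0, 0, -0.0374, -0.0354, 0, -1], [0, 0, 0, -0.0374, -0.0354, 0, -1], [0, 0, 0, -0.0374, -0.0354, 0, -1], [0, 0, -0.153, 0, 0, 0.02, -1], [0, 0, -0.153, 0, 0, 0.02, -1], [0, 0, -0.153, 0, 0, 0.02, -1], [0, 0, -0.153, 0, 0, 0.02, -1], [0, 0, -0.153, 0, 0, 0.02, -1], [0, 0, -0.153, 0, 0, 0.02, -1], [0, 0, -0.153, 0, 0, 0.02, -1], [0, 0, 0, 0, 0, 0, -1]]])

```text
time: 2.6
eef_pos: [467.3, -31.8, 89.9]
orientation: [-3.141, 0.004, -0.127]
force: [-0.8, 0.9, -0.1]
finger_gap: -0.3
```

Request:
jog_arm(increments=[[[0, 0, 0, 0, 0, 0.02, -1], [0, 0, 0, 0, 0, 0.02, -1], [0, 0, 0, 0, 0, 0.009, -1], [0, 0, 0, 0, 0, 0.002, -1], [0, 0, 0, 0, 0, 0.001, -1], [0, 0, 0, 0, 0, 0, -1]]])

```text
time: 3.35
eef_pos: [469.5, -31.8, 39.9]
orientation: [3.141, -0.001, -0.125]
force: [-0.2, -0.5, 0.6]
finger_gap: -0.0
```

Request:
jog_arm(increments=[[[0, 0, 0, 0, 0, 0.001, -1], [0, 0, 0, 0, 0, 0.001, -1], [0, 0, 0, 0, 0, 0, -1]]])

```text
time: 3.72
eef_pos: [469.3, -31.8, 38.0]
orientation: [3.141, -0.0, -0.125]
force: [-0.3, 0.2, 6.5]
finger_gap: -0.5
```

Request:
jog_arm(increments=[[[0, 0, 0, 0, 0, 0.002, -1], [0, 0, 0, 0, 0, 0, -1]]])

```text
time: 3.98
eef_pos: [469.4, -31.8, 37.8]
orientation: [3.14, 0.0, -0.125]
force: [-8.1, 0.9, 26.2]
finger_gap: 0.1
```

Near right is solid: 26 N at z=37.8. Next is near left.

Request:
jog_arm(increments=[[[0, 0, 0, 0, 0, -0.02, -1], [0, 0, 0, 0, -0.04, 0, -1], [0, 0, 0, 0, -0.04, 0, -1], [0, 0, 0, 0, -0.04, 0, -1], [0, 0, 0, 0, 0, 0, -1], [0, 0, 0, 0, 0, 0.012, -1], [0, 0, 0, 0, 0, 0.004, -1], [0, 0, 0, 0, 0, 0, -1]]])

```text
time: 4.97
eef_pos: [483.3, 86.0, 38.5]
orientation: [3.141, 0.002, -0.127]
force: [-0.5, -0.3, 0.6]
finger_gap: -0.5
```

Request:
jog_arm(increments=[[[0, 0, 0, 0, 0, 0.001, -1], [0, 0, 0, 0, 0, 0.001, -1], [0, 0, 0, 0, 0, 0, -1]]])

```text
time: 5.35
eef_pos: [484.1, 87.0, 37.4]
orientation: [3.141, -0.0, -0.125]
force: [-0.0, -0.8, 2.0]
finger_gap: -0.0
```

Request:
jog_arm(increments=[[[0, 0, 0, 0, 0, 0.001, -1], [0, 0, 0, 0, 0, 0, -1]]])

```text
time: 5.6
eef_pos: [484.0, 87.2, 36.3]
orientation: [3.141, -0.0, -0.125]
force: [0.4, -0.4, 2.3]
finger_gap: -0.2
```

Request:
jog_arm(increments=[[[0, 0, 0, 0, 0, 0.002, -1], [0, 0, 0, 0, 0, 0, -1]]])

```text
time: 5.85
eef_pos: [484.1, 87.4, 34.9]
orientation: [3.141, -0.0, -0.125]
force: [-2.2, -1.5, 8.5]
finger_gap: 0.0
```

Near left is sinking, so I press on to confirm and hold.

Request:
jog_arm(increments=[[[0, 0, 0, 0, 0, 0.002, -1], [0, 0, 0, 0, 0, 0, -1], [0, 0, 0, 0, 0, 0, -1]]])

```text
time: 6.22
eef_pos: [484.2, 87.5, 34.3]
orientation: [3.14, -0.0, -0.125]
force: [-6.1, -2.2, 21.9]
finger_gap: -0.1
```

It sank about 3.6 mm against the solid corner. The stop is a little early, so I check far left for comparison.

Request:
jog_arm(increments=[[[0, 0, 0, 0, 0, -0.025, -1], [0, 0, 0, 0.037, 0, 0, -1], [0, 0, 0, 0.037, 0, 0, -1], [0, 0, 0, 0.036, 0, 0, -1], [0, 0, 0, 0, 0, 0, -1], [0, 0, 0, 0, 0, 0.012, -1], [0, 0, 0, 0, 0, 0.005, -1], [0, 0, 0, 0, 0, 0.001, -1], [0, 0, 0, 0, 0, 0, -1]]])

```text
time: 7.35
eef_pos: [592.7, 73.8, 39.3]
orientation: [3.141, 0.0, -0.125]
force: [-0.5, 0.3, 0.4]
finger_gap: -0.0
```

Request:
jog_arm(increments=[[[0, 0, 0, 0, 0, 0.001, -1], [0, 0, 0, 0, 0, 0.001, -1], [0, 0, 0, 0, 0, 0, -1]]])

```text
time: 7.72
eef_pos: [593.3, 73.7, 38.1]
orientation: [3.141, -0.001, -0.125]
force: [-1.7, 0.0, 5.4]
finger_gap: -0.1
```

Far left is solid (38.1 at 5.4 N), so near left is the loose corner. I move above its tab's ribbed end.

Request:
jog_arm(increments=[[[0, 0, 0, 0, 0, -0.032, -1], [0, 0, 0, -0.035, 0, 0, -1], [0, 0, 0, -0.034, -0.031, 0, -1], [0, 0, 0, -0.034, -0.031, 0, -1], [0, 0, 0, 0, 0, 0, -1], [0, 0, 0, 0, 0, 0, -1]]])

```text
time: 8.48
eef_pos: [499.1, 147.5, 69.4]
orientation: [3.141, -0.001, -0.125]
force: [0.4, 0.0, -0.0]
finger_gap: -0.2
```

```bash
python3 - <<'E'
from h import *
a=shot('top','top2.png')
im=a['img'];cv2.imwrite('pics/crop2.png',cv2.resize(im[190:290,190:330],None,fx=5,fy=5,interpolation=2)[:,:,::-1])
print(manip.sense()['eef_pos'])
E
```

```text
[499.43597549 146.99955112  69.29228731]
```

View pics/crop2.png

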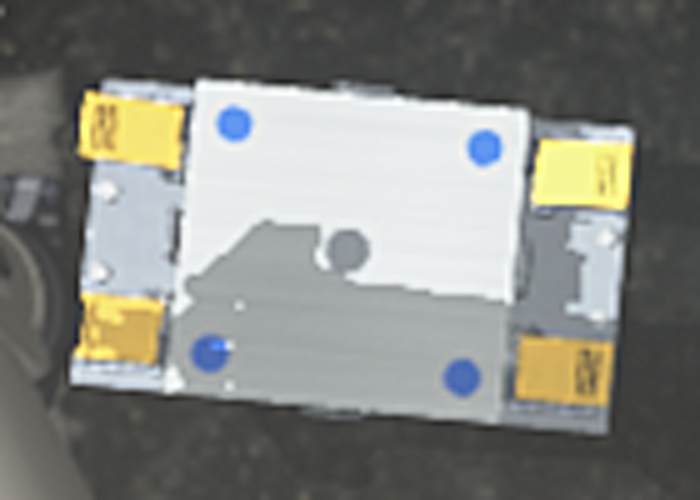

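The plate and tabs are unchanged. The arm sits over the outer end of the near left tab, at crop (80,325). Now I press it.

Request:
jog_arm(increments=[[[0, 0, 0, 0, 0, 0.012, -1], [0, 0, 0, 0, 0, 0.006, -1], [0, 0, 0, 0, 0, 0.002, -1], [0, 0, 0, 0, 0, 0.002, -1], [0, 0, 0, 0, 0, 0.002, -1], [0, 0, 0, 0, 0, 0, -1]]])

```text
time: 9.28
eef_pos: [498.9, 148.9, 45.6]
orientation: [-3.14, -0.0, -0.125]
force: [-0.4, 0.1, 3.5]
finger_gap: -0.1
```

Request:
jog_arm(increments=[[[0, 0, 0, 0, 0, 0.002, -1], [0, 0, 0, 0, 0, 0.002, -1], [0, 0, 0, 0, 0, 0, -1]]])

```text
time: 9.65
eef_pos: [499.0, 150.2, 41.9]
orientation: [-3.139, -0.001, -0.124]
force: [-1.1, 3.5, 4.5]
finger_gap: 0.2
```

Request:
jog_arm(increments=[[[0, 0, 0, 0, 0, 0.002, -1], [0, 0, 0, 0, 0, 0.002, -1], [0, 0, 0, 0, 0, 0, -1]]])

```text
time: 10.02
eef_pos: [499.3, 150.5, 38.0]
orientation: [-3.138, -0.002, -0.124]
force: [-0.5, 3.6, 5.6]
finger_gap: 0.1
```

Request:
jog_arm(increments=[[[0, 0, 0, 0, 0, 0.002, -1], [0, 0, 0, 0, 0, 0.002, -1], [0, 0, 0, 0, 0, 0, -1]]])

```text
time: 10.4
eef_pos: [499.5, 150.8, 34.3]
orientation: [-3.138, -0.002, -0.124]
force: [-1.4, 4.8, 7.4]
finger_gap: -0.4
```

Request:
jog_arm(increments=[[[0, 0, 0, 0, 0, 0.002, -1], [0, 0, 0, 0, 0, 0.001, -1], [0, 0, 0, 0, 0, 0, -1]]])

```text
time: 10.78
eef_pos: [499.7, 150.9, 33.7]
orientation: [-3.139, -0.003, -0.124]
force: [-6.7, 1.8, 28.5]
finger_gap: 0.1
```

It has bottomed out at 28 N, z=33.7. I lift straight up, clear the view and check.

Request:
jog_arm(increments=[[[0, 0, 0, 0, 0, -0.02, -1], [0, 0, 0, 0, 0, -0.04, -1], [0, 0, 0, 0, 0, -0.05, -1], [0, 0, 0, 0, 0, -0.05, -1], [0, 0, 0, 0, -0.03, -0.03, -1], [0, 0, 0, 0, -0.05, 0, -1], [0, 0, 0, 0, -0.05, 0, -1], [0, 0, 0, 0, 0, 0, -1], [0, 0, 0, 0, 0, 0, -1]]])

```text
time: 11.9
eef_pos: [514.7, 275.7, 219.4]
orientation: [3.139, 0.001, -0.125]
force: [0.1, -0.7, -0.2]
finger_gap: 0.1
```

```bash
python3 - <<'E'
from h import *
import pickle
a=shot('top','top3.png');b=shot('scene','scene3.png')
a0,_=pickle.load(open('c.pkl','rb'))
im=a['img'];cv2.imwrite('pics/crop3.png',cv2.resize(im[190:290,190:330],None,fx=5,fy=5,interpolation=2)[:,:,::-1])
cv2.imwrite('pics/sc3.png',cv2.resize(b['img'][180:330,200:400],None,fx=4,fy=4,interpolation=2)[:,:,::-1])
ex=np.array([.9922,-.1245]);ey=np.array([.1245,.9922]);C=np.array([530.3,21.4])
def z(c,p):
    u=np.round(proj(c,p)).astype(int);V=c['view'];r=[]
    d=c['range_z'][u[1]-1:u[1]+2,u[0]-1:u[0]+2];d=d[d>0]
    q=np.linalg.inv(c['mtx'])@[u[0],u[1],1]*np.median(d);return (V[:3,:3].T@(q-V[:3,3]))[2]
for n,sx,sy in[('nl',-1,1),('nr',-1,-1),('fl',1,1),('fr',1,-1)]:
    P=C+47*sx*ex+119*sy*ey;D=C+55*sx*ex+60*sy*ey
    print(n,'tab',z(a0,[*P,44]).round(1),z(a,[*P,44]).round(1),'dot',z(a0,[*D,38]).round(1),z(a,[*D,38]).round(1))
print(manip.sense()['force'])
E
```

```text
nl tab 45.6 34.3 dot 38.7 39.0
nr tab 46.7 46.8 dot 37.9 37.1
fl tab 45.9 47.4 dot 40.6 36.8
fr tab 46.0 47.3 dot 39.0 36.9
[ 0.72135665  0.4402447  -0.31218533]
```

View pics/crop3.png

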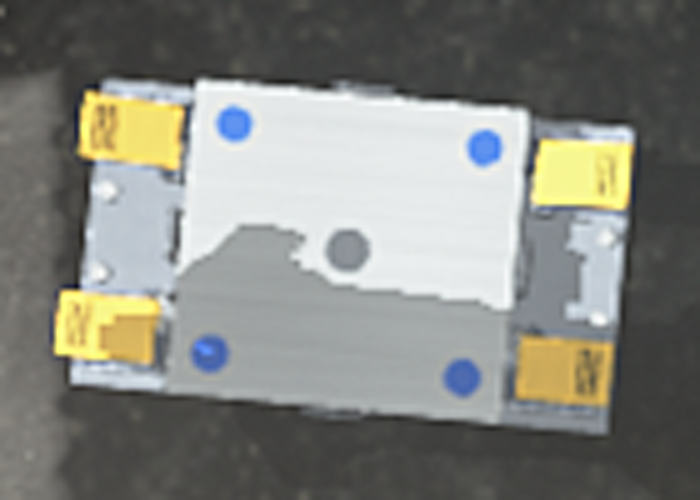

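View pics/sc3.png

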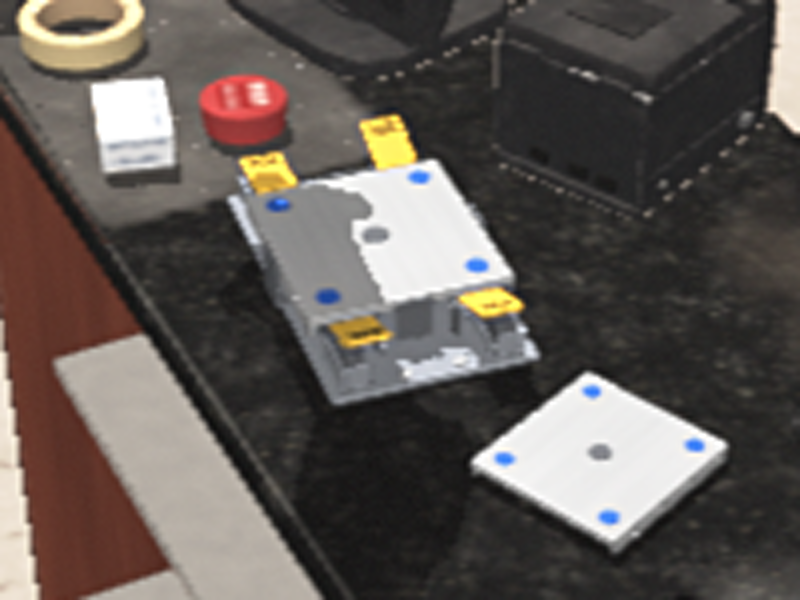

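The near left tab (crop3 (105,325)) now lies flat and lower than the far left one, at z 34.3 mm against 45.6 mm before. The other three still stand at about 47 mm, the plate is level and in place, and the arm is clear.

```bash
python3 -c "
from station import manip
print(manip.finish_job())"
```

```text
the job is handed in; nothing more can be done
None
```

I found the loose corner, near left, and pressed its tab flat. The job is handed in; no verdict was reported.

- **Finding the corner:** near right was solid (z 37.8 mm at 26 N) and so was far left (38.1 mm at 5 N). Near left gave way, down to about 34.3 mm at 22 N. That is roughly 3.6 mm, less than the 5 mm described, but clearly different from the solid corners. I did not press far right.
- **Pressing the tab:** it went down steadily and bottomed out at 28 N, z 33.7 mm. I then lifted the arm clear.
- **Last checks:** depth readings put the near left tab at 34.3 mm, against 45.6 mm before. The other three tabs were at about 47 mm, still standing. The four plate corners read 36.8 to 39.0 mm, within a noise of about 2 mm. The plate, the button box and the red tin look unmoved; I did not check the spools or the paper roll in the final pictures, but the arm stayed well above them on its way across. Elapsed time was about 12 s of the 51 s allowed.

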